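# Prop the guard and set the spray-can filler to fill

### The job

Get the custom-colour spray-can filler ready: swing the clear guard up by its handle until the steel stay catches it, and leave the guard standing on the stay without letting it slam. Then push the knob beneath lightly down and turn it clockwise out of the red arc, feel for the click stop inside the green arc, and leave the knob sprung fully up and locked there. Do not force the knob against its stops, do not run it on into the yellow arc, and leave the cans and the tin where they stand.

Things in the scene. Friction and masses are not known exactly. Their poses are not given: they have to be found in the camera images.
- station: Fixed filler on a steel plate 210 x 380 x 12 mm. Origin on the counter; x away from its front, y to the left as seen from the front. Blue housing: x -65 to 115, y -85 to 85, top at z 62; hinge line x 65, knob axis x 3, y 0. Filling press (posts, crosshead, can) at y -110 to -260, up to z 276. Dial round the knob: red arc at the front, then clockwise green, yellow.
- guard_handle (a point): Middle of the guard's black round handle bar: 10 mm thick, along the hinge, 58 free between its end arms, 46 in front of the guard wall (41 mm gap); shut, 96 above the counter, 34 above the housing top. The guard is a clear box open below, 112 long, 110 wide, 54 high, top 24 above the bar, yellow rims. The bar can roll between the fingers as the guard swings.
- guard_hinge (a point): Middle of the guard's hinge line at the back of the guard, parallel to the station's y, 66 mm above the counter. Shut, the handle lies 158 in front of it and 30 above it; opening, it swings up and away from the front on an arc about this line.
- guard (a joint): Guard angle, rad: 0 shut, grows as it opens, end stop 1.85. A spring and its weight pull it shut (1 to 2 N at the handle) all the way. Only the stay holds it up: opened to about 1.7 the stay snaps in by itself; let back, the guard then stands at about 1.59 and is felt to push back.
- stay (a joint): Angle, rad, of the thin spring-loaded steel bar along the guard's left side (pivot 75 mm in front of the hinge line, 68 to the left). It rises by itself under a pin on the guard. About 0.02 with the guard shut, about 0.45 when carrying it.
- knob_grip (a point): On the knob axis at gripping height, 97 mm above the counter when the knob is up. Black knob: thin disc 52 across (top 75 above the counter), on it a grip bar 46 long, 14 thick, 34 high (from 75 to 108 above the counter); keep the fingertips off the disc.
- knob_pointer (a point): Pointer end of the grip bar, on its top, 23 mm from the axis; white line. Push: the knob is sprung up; 4.5 mm down (7 N) frees it from a lock, at 7 mm (8 N) it bottoms hard. Let up between locks it rubs along its track 4.5 mm down and cannot rise; over a lock it rises fully and firm stops hold it, 0.03 rad play each way.
- knob (a joint): Knob angle, rad, clockwise seen from above: 0 when the pointer points to the station's front (-x), bar along the station's x. Starts locked in the red arc (-0.3 to 0.2). Green arc 0.68 to 1.48: its one lock (click) lies anywhere from 0.8 to 1.36, unmarked, elsewhere each time. Yellow arc from 1.7; end stop 2.2.
- knob_lug: Steel lug turning and sinking with the knob, inside the housing, out of sight and reach; it runs under the click track. Origin on the knob axis, 62 mm above the counter when up. Over 25 N on it is forcing the knob: about 0.9 N m of turning against a lock, or pushing with some 33 N.
- can_red: Spray can standing on the counter left of the filler: white, red band and cap, 66 mm across, 195 high; origin at the centre of its foot. Leave it alone.
- can_green: Spray can standing on the counter left of the filler: white, green band and cap, 66 mm across, 195 high; origin at the centre of its foot. Leave it alone.
- tin: Small steel paint tin, orange label, 76 mm across, 83 high, on the counter left of the filler; origin at the centre of its foot. Leave it alone.

How it is judged:
On the way, in this order (a step that is already met when the one before it is completed fails the run):
1. the guard stands on its stay, let go (value of joint guard between 1.53 and 1.66 rad and value of joint stay above 0.38 rad and distance between the grasp point and guard_handle above 0.04 m), for 0.3 s.
2. the knob is turned out of the red arc with the guard propped (value of joint knob above 0.4 rad and value of joint guard above 1.53 rad), for 0.1 s.
At the end, for the whole second after the job is handed in: The guard stands on its stay (1.53 to 1.66 rad, stay above 0.38 rad) and the knob is locked in the green arc (0.7 to 1.46 rad) and sprung up to within 1.5 mm of its full height; both at rest (value of joint guard between 1.53 and 1.66 rad and value of joint stay above 0.38 rad and velocity of joint each of guard, knob below 0.1 rad/s and value of joint knob between 0.7 and 1.46 rad and z of knob_grip in the frame of station above 0.0955 m); the robot touches nothing.
It fails at once if the knob is forced: over 25 N on its lug (contact force between knob_lug and station above 25 N).
It fails at once if the knob runs on to the yellow arc (value of joint knob above 1.65 rad).
It fails at once if the guard slams shut (value of joint guard below 0.3 rad and velocity of joint guard below -2 rad/s).
It fails at once if a can or the tin is shifted or tipped (distance of any of can_red, can_green, tin from where it was at the start of the episode above 0.02 m or angle between any of can_red, can_green, tin's own z axis and vertical above 0.2 rad).
It also fails if it takes over 72 s, if anything falls off the work surface, if the arm or the gripper's body presses on something with over 40 N, if the wrist force passes 120 N, or if a joint passes its speed limit or range.

### The arm

A 7-joint arm with a two-finger parallel gripper is mounted at the origin on the work surface. World frame = base frame: x ahead of the robot, y to its left, z up, the work surface at z = 0. Lengths are in m, angles in rad, forces in N, time in s.
With the tool pointing down it reaches from about 0.425 to 0.875 m from the base axis. Payload 8.4 kg.
Tool frame: the origin (TCP) lies midway between the tips of the shut fingers; the grasp point (between the pads) lies 19 mm behind it; z points along the fingers, y is the direction in which the jaws open and shut (so a half turn about z gives the same grasp; the last joint's range is limited). The gripper opens to 85 mm and grips with 20 to 120 N. Pads are 22 mm wide; open, the fingers measure 114 mm over their backs; the gripper's body (76 mm by 85 mm) begins 54 mm behind the grasp point. The pads swing forward as they close: fully open they stand 13 mm farther back than shut.
Start: joints at [-1.298, 0.333, 0.04, 1.465, -0.013, 1.343, -0.059], TCP at [0.236, 0.606, 0.231] pointing down, gripper open.
Joint ranges: [-2.58, 2.58], [-0.38, 2.09], [-1.3, 1.39], [0.25, 2.4], [-1.5, 4.64], [0.08, 2.09], [-2.65, 2.65]. Speed limits (rad/s): [2.22, 2.22, 2.79, 2.79, 3.14, 3.14, 3.14].

### API

Orientations are given as a unit quaternion [x, y, z, w].
In Python, from station import ctrl gives the robot as it stands.
- The arm moves only by the tool jog_arm, never from a script. Its argument "rows" is a list of rows, each a list of 2 entries, a list of its own where there are three numbers: the shift along the tool's x, y, z in cm, then the turn about the tool's z in rad. A call has 1 to 8 rows; each row shifts and turns the commanded pose from where the row before left it, along the tool's axes as they then stand; what a row does not reach is not made up. A row lasts 1/12 s, in which the tool goes at most 41.7 mm and 7.16 degrees, less where a joint would pass 70% of its speed; a pose out of reach is approached as far as the arm can. A call with a gripper value outside its range is refused whole. "fingers" is the closure in counts, from 0 (fully open) to 255 (shut), set as the call begins (left out, the last holds). The fingers move at their own pace and stop on an object; "grip_force" is the grip in N (left out, the last holds). Time passes only in rows, so rows that do not move let the fingers close. It gives the time, the measured TCP pose, the force and the opening at its end, in the units of the state.
- ctrl.sense(): the state, without advancing time (a new reading comes with each control period).
- ctrl.read_camera(name): name is "side" or "top" or "wrist"; returns a dict with "image" (420x560x3 uint8, blue, green, red), "range_z" (420x560 float32, m along the optical axis (not along the pixel's ray), 0 where there is no reading), "mtx" (3x3 intrinsics, pixels), "R" (3x3) and "t" (3): a world point X has camera coordinates R X + t. Camera axes: x right, y down, z forward; pixel columns grow to the right and rows downward; lengths in m; the calibration is good to about 2 mm. A picture is of the moment at which its call begins.
- ctrl.job_done(): hands the job in, once; it reports no verdict.
The state is a dict: "clock": time; "qpos": joint angles; "qd": joint speeds; "joint_efforts": joint torques, N m; "tcp_pos": TCP position; "tcp_rot": TCP orientation; "wrist_force": force on the tool from outside, world axes, zero at the start; "moment": the same for the moment, N m; "grip_width": finger opening in m.
Only numpy, scipy, OpenCV 4.12 (cv2) and the standard library are available. Lean on these libraries where they do the work, as an engineer would, in place of code of your own. Each camera call takes 0.05 s, during which the arm holds its last target. There are 200 camera calls.

## Working session

There is one attempt and no reset: what is moved stays moved. The work goes in short steps, Python scripts to look and compute and a tool call to move; the robot and the scene stay as the last step left them, time stands still between calls to the robot, and variables do not carry over. Pictures are saved under pics/ and viewed, about 8 in all and at most 12, crops included, and the job is handed in when it is done.

Besides the shell and the picture viewer there is one more tool, called after "Call:" in YAML: its name, and indented under it one key for each argument. jog_arm: Moves the arm, as the interface text tells. Its arguments: {"type":"object","properties":{"rows":{"type":"array"},"fingers":{"type":"number"},"grip_force":{"type":"number"}},"required":["rows"]}

```bash
ls; mkdir -p pics; cat > h.py <<'E'
import numpy as np,cv2
from station import ctrl
def cam(n):
    c=ctrl.read_camera(n); return c
def pts(c):
    h,w=c["range_z"].shape; u,v=np.meshgrid(np.arange(w),np.arange(h)); z=c["range_z"]; K=c["mtx"]
    P=np.stack([(u-K[0,2])/K[0,0]*z,(v-K[1,2])/K[1,1]*z,z],-1)
    return (P-c["t"])@c["R"]
def proj(c,X):
    p=c["mtx"]@(c["R"]@np.asarray(X)+c["t"]); return p[:2]/p[2]
E
python3 - <<'E'
from h import *
s=ctrl.sense(); print(s)
a=cam("top");b=cam("side")
print(-a["R"].T@a["t"],a["R"],-b["R"].T@b["t"],b["R"],a["mtx"])
cv2.imwrite("pics/t.png",a["image"]);cv2.imwrite("pics/s.png",b["image"])
np.savez("t.npz",**a);np.savez("s.npz",**b)
E
```

```text
pics
{'clock': 0.0, 'qpos': array([-1.29822925,  0.3338965 ,  0.0398716 ,  1.46626542, -0.01339478,
        1.34332004, -0.05848659]), 'qd': array([ 0.00167143, -0.00175955,  0.00016157,  0.00083229,  0.00072227,
       -0.00108025, -0.00031087]), 'joint_efforts': array([-5.83703622e-04, -6.58559060e+01,  1.36507954e+00, -4.05554438e+01,
        1.67437980e-02,  1.26070189e-02,  1.34747364e-05]), 'tcp_pos': array([0.23598064, 0.60515667, 0.23043342]), 'tcp_rot': array([ 1.84815098e-01,  9.82772975e-01, -8.06290012e-04, -9.36341646e-05]), 'wrist_force': array([ 0.10367351, -0.47515868,  0.33790035]), 'moment': array([ 0.00547811, -0.01600173,  0.02647738]), 'grip_width': 0.08523735424105976}
[0.48631512 0.13420812 0.73140305] [[-0.01793811 -0.99974074 -0.0140241 ]
 [-0.99243617  0.01950723 -0.12120193]
 [ 0.12144408  0.01174389 -0.9925288 ]] [ 0.14906231 -0.341589    0.56365616] [[ 0.76176618 -0.64785055 -0.0013971 ]
 [-0.38982931 -0.4566509  -0.79968936]
 [ 0.5174412   0.60972094 -0.60041234]] [[413.45208885   0.         282.98528667]
 [  0.         413.45208885 208.05360596]
 [  0.           0.           1.        ]]
```

View pics/t.png

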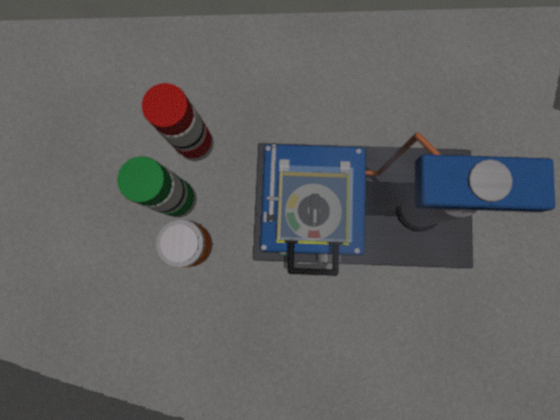

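View pics/s.png

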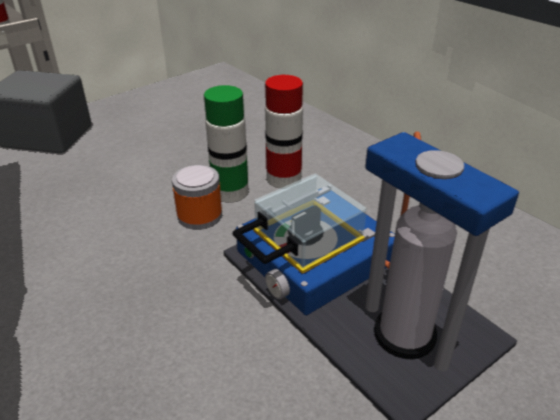

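The top view shows the housing (blue, u 262–366, v 146–255), its front facing the robot, with the handle at about (314,268). The cans and tin are on the left at u 120–210. The side view confirms this and shows the guard shut. Next I'll measure the station pose from the blue housing top and the handle depth.

```bash
python3 - <<'E'
from h import *
a=dict(np.load("t.npz")); P=pts(a); im=a["image"]
hsv=cv2.cvtColor(im,cv2.COLOR_BGR2HSV)
m=(cv2.inRange(hsv,(100,120,60),(125,255,255))>0)
zz=P[...,2]
m2=(m&(abs(zz-0.062)<0.008)).astype(np.uint8); m2[:,372:]=0
print(m2.sum(),np.median(zz[m2>0]))
q=P[m2>0][:,:2].astype(np.float32)
# rays to z=.062
r=cv2.minAreaRect(q*1000); print(r, cv2.boxPoints(r))
# plate
dk=(abs(zz-0.012)<0.005)&(im.max(-1)<75); ys,xs=np.where(dk[:,250:480]); 
pl=P[dk]; pl=pl[(pl[:,0]>.3)&(pl[:,0]<.7)&(pl[:,1]<.25)&(pl[:,1]>-.3)]
r2=cv2.minAreaRect((pl[:,:2]*1000).astype(np.float32)); print(r2)
# handle
hb=(im.max(-1)<45); hb[:235]=0; hb[285:]=0; hb[:,:280]=0; hb[:,350:]=0
hp=P[hb&(abs(zz-.1)<.015)]; print(len(hp),hp.min(0),hp.max(0),np.median(hp,0))
lo=hp[hp[:,0]<hp[:,0].min()+.012]; print(lo.mean(0), np.polyfit(lo[:,1],lo[:,0],1))
E
```

```text
3974 0.06153717007972166
((583.91162109375, 92.45682525634766), (168.45111083984375, 178.4742889404297), 86.76933288574219) [[490.06967   13.394165]
 [668.2604     3.33609 ]
 [677.75354  171.51949 ]
 [499.56287  181.57756 ]]
((578.6107177734375, 3.007965087890625), (378.09075927734375, 209.8820343017578), 86.90357208251953)
435 [0.46196178 0.06337877 0.09442022] [0.51268685 0.13709122 0.10733129] [0.4702099  0.12232568 0.09993415]
[0.46729107 0.1010305  0.09974002] [0.04781411 0.46246039]
```

Call:
jog_arm:
  rows:
    - [[0, 0, 0], 0.12]
    - [[0, 0, 0], 0.12]
    - [[0, 0, 0], 0.12]
    - [[0, 0, 0], 0.12]
    - [[0, 0, 0], 0.12]
    - [[0, 0, 0], 0.12]
    - [[0, 0, 0], 0.12]
    - [[0, 0, 0], 0.12]
  fingers: 115
  grip_force: 30

```text
clock: 0.77
tcp_pos: [0.2361, 0.6053, 0.2308]
tcp_rot: [0.62, 0.785, -0.0, 0.0]
wrist_force: [-0.1, 0.3, 0.4]
grip_width: 0.047
```

Call:
jog_arm:
  rows:
    - [[0, 0, 0], 0.12]
    - [[0, 0, 0], 0.12]
    - [[0, 0, 0], 0.055]
    - [[-3.5, 1.84, 0], 0]
    - [[-3.5, 1.84, 0], 0]
    - [[-3.5, 1.84, 0], 0]
    - [[-3.5, 1.84, 0], 0]
    - [[-3.5, 1.84, 0], 0]

```text
clock: 1.43
tcp_pos: [0.3185, 0.4237, 0.2309]
tcp_rot: [0.727, 0.687, -0.0, 0.0]
wrist_force: [0.1, 0.9, 0.8]
grip_width: 0.0467
```

Call:
jog_arm:
  rows:
    - [[-3.5, 1.84, 0], 0]
    - [[-3.5, 1.84, 0], 0]
    - [[-3.5, 1.84, 0], 0]
    - [[-3.5, 1.84, 0], 0]
    - [[-3.5, 1.84, 0], 0]
    - [[-3.5, 1.84, 0], 0]
    - [[-3.5, 1.84, 0], 0]
    - [[-3.5, 1.84, 0], 0]

```text
clock: 2.1
tcp_pos: [0.4497, 0.1359, 0.2313]
tcp_rot: [0.727, 0.687, 0.0, -0.0]
wrist_force: [0.9, 0.5, -0.3]
grip_width: 0.0472
```

Call:
jog_arm:
  rows:
    - [[-1.8, 0.9, 0], 0]
    - [[-1.8, 0.9, 0], 0]
    - [[0, 0, 2], 0]
    - [[0, 0, 0], 0]
    - [[0, 0, 0], 0]

```text
clock: 2.52
tcp_pos: [0.4645, 0.1009, 0.2107]
tcp_rot: [0.727, 0.687, -0.001, -0.0]
wrist_force: [-0.0, 0.0, 0.6]
grip_width: 0.047
```

```bash
python3 - <<'E'
from h import *
s=ctrl.sense(); print(s["tcp_pos"],s["clock"],s["wrist_force"])
w=cam("wrist"); cv2.imwrite("pics/w1.png",w["image"]); np.savez("w1.npz",**w)
print(-w["R"].T@w["t"],w["R"])
P=pts(w);im=w["image"]
m=(im.max(-1)<45)&(abs(P[...,2]-.1)<.008)&(P[...,0]<.476)&(P[...,0]>.45)
q=P[m]; print(len(q), q.mean(0),q.min(0),q.max(0),np.polyfit(q[:,1],q[:,0],1))
print(proj(w,[.466,.0995,.096]))
E
```

```text
[0.46453982 0.10088501 0.21068511] 2.5167 [-0.03245431  0.04545091  0.57929365]
[0.46769779 0.17570295 0.35247084] [[ 0.99848887 -0.05492759 -0.00171239]
 [-0.05206057 -0.9554306   0.29058918]
 [-0.01759743 -0.29006092 -0.95684638]]
773 [0.4663374  0.10320408 0.09940404] [0.4600472  0.06358367 0.09528315] [0.47599066 0.13825521 0.1016672 ] [0.03019647 0.46322101]
[280.45714915 213.82758791]
```

View pics/w1.png

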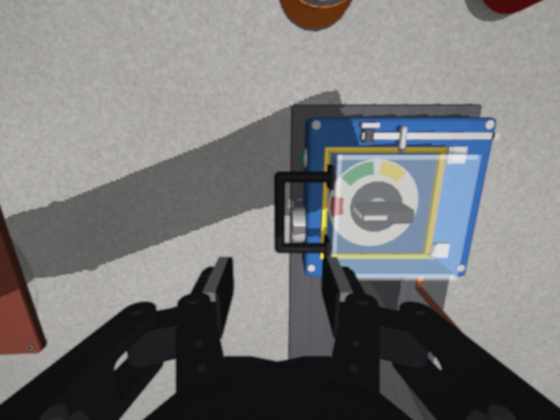

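The handle bar is at u≈280, v 172–250, centred under the fingers at (0.466, 0.101, 0.096), which agrees with the top view. Descending.

Call:
jog_arm:
  rows:
    - [[-0.1, 0.15, 2.5], 0]
    - [[0, 0, 3], 0]
    - [[0, 0, 3], 0]
    - [[0, 0, 2.5], 0]
    - [[0, 0, 1.2], 0]
    - [[0, 0, 1], 0]
    - [[0, 0, 0], 0]
    - [[0, 0, 0], 0]
  fingers: 145

```text
clock: 3.23
tcp_pos: [0.4672, 0.1004, 0.0799]
tcp_rot: [0.726, 0.687, 0.0, 0.0]
wrist_force: [0.2, -0.3, -0.3]
grip_width: 0.0372
```

Call:
jog_arm:
  rows:
    - [[0, 0, 0], 0]
    - [[0, 0, 0], 0]
    - [[0, 0, 0], 0]
    - [[0, 0, 0], 0]
    - [[0, 0, 0], 0]
  fingers: 255

```text
clock: 3.65
tcp_pos: [0.4659, 0.1004, 0.0798]
tcp_rot: [0.726, 0.687, -0.0, -0.001]
wrist_force: [-5.3, 1.1, 4.3]
grip_width: 0.0085
```

```bash
python3 -c "
import numpy as np
t=np.r_[np.linspace(0,1.74,25)];p=t+.1876
y=-16.08*np.cos(p);z=16.08*np.sin(p)
Y=np.round(y-y[0],2);Z=np.round(z-z[0],2)
for i in range(24):print([[0,round(Y[i+1]-Y[i],2),-round(Z[i+1]-Z[i],2)],0],end=', ' if i%8<7 else chr(10))
b=1.59+.1876;print(-16.08*np.cos(b)-y[-1],16.08*np.sin(b)-z[-1])"
```

```text
[[0, np.float64(0.26), np.float64(-1.14)], 0], [[0, np.float64(0.34), np.float64(-1.11)], 0], [[0, np.float64(0.42), np.float64(-1.09)], 0], [[0, np.float64(0.5), np.float64(-1.05)], 0], [[0, np.float64(0.57), np.float64(-1.02)], 0], [[0, np.float64(0.65), np.float64(-0.97)], 0], [[0, np.float64(0.71), np.float64(-0.92)], 0], [[0, np.float64(0.78), np.float64(-0.87)], 0]
[[0, np.float64(0.84), np.float64(-0.81)], 0], [[0, np.float64(0.89), np.float64(-0.74)], 0], [[0, np.float64(0.95), np.float64(-0.68)], 0], [[0, np.float64(0.99), np.float64(-0.61)], 0], [[0, np.float64(1.04), np.float64(-0.53)], 0], [[0, np.float64(1.07), np.float64(-0.46)], 0], [[0, np.float64(1.1), np.float64(-0.38)], 0], [[0, np.float64(1.13), np.float64(-0.3)], 0]
[[0, np.float64(1.14), np.float64(-0.22)], 0], [[0, np.float64(1.16), np.float64(-0.13)], 0], [[0, np.float64(1.17), np.float64(-0.05)], 0], [[0, np.float64(1.16), np.float64(0.03)], 0], [[0, np.float64(1.16), np.float64(0.12)], 0], [[0, np.float64(1.15), np.float64(0.21)], 0], [[0, np.float64(1.13), np.float64(0.28)], 0], [[0, np.float64(1.1), np.float64(0.37)], 0]
-2.3146882279837553 0.6701211197609336
```

Call:
jog_arm:
  rows:
    - [[0, 0.26, -1.14], 0]
    - [[0, 0.34, -1.11], 0]
    - [[0, 0.42, -1.09], 0]
    - [[0, 0.5, -1.05], 0]
    - [[0, 0.57, -1.02], 0]
    - [[0, 0.65, -0.97], 0]
    - [[0, 0.71, -0.92], 0]
    - [[0, 0.78, -0.87], 0]

```text
clock: 4.32
tcp_pos: [0.5055, 0.0982, 0.1617]
tcp_rot: [0.726, 0.687, -0.003, -0.003]
wrist_force: [-20.3, 0.5, 14.4]
grip_width: 0.009
```

Call:
jog_arm:
  rows:
    - [[0, -0.15, -0.15], 0]
    - [[0, 0, 0], 0]

```text
clock: 4.48
tcp_pos: [0.507, 0.0982, 0.1636]
tcp_rot: [0.727, 0.687, 0.0, -0.001]
wrist_force: [-8.2, 0.7, 4.5]
grip_width: 0.0088
```

Call:
jog_arm:
  rows:
    - [[0, 0.78, -0.88], 0]
    - [[0, 0.86, -0.76], 0]
    - [[0, 0.93, -0.7], 0]
    - [[0, 0.98, -0.63], 0]

```text
clock: 4.82
tcp_pos: [0.5425, 0.0962, 0.1933]
tcp_rot: [0.726, 0.687, -0.0, -0.001]
wrist_force: [-6.4, 1.6, 7.3]
grip_width: 0.0086
```

Call:
jog_arm:
  rows:
    - [[0, 1.02, -0.58], 0]
    - [[0, 1.07, -0.48], 0]
    - [[0, 1.1, -0.4], 0]
    - [[0, 1.13, -0.32], 0]
    - [[0, 1.14, -0.24], 0]
    - [[0, 1.16, -0.15], 0]

```text
clock: 5.32
tcp_pos: [0.6096, 0.0925, 0.215]
tcp_rot: [0.726, 0.687, 0.001, -0.0]
wrist_force: [-3.5, 0.4, 6.8]
grip_width: 0.0085
```

Call:
jog_arm:
  rows:
    - [[0, 1.17, -0.07], 0]
    - [[0, 1.16, 0.02], 0]
    - [[0, 1.16, 0.1], 0]
    - [[0, 1.15, 0.2], 0]
    - [[0, 1.13, 0.27], 0]
    - [[0, 1.1, 0.35], 0]
    - [[0, 0, 0], 0]
    - [[0, 0, 0], 0]

```text
clock: 5.98
tcp_pos: [0.6785, 0.0885, 0.206]
tcp_rot: [0.727, 0.687, 0.001, 0.0]
wrist_force: [1.0, 2.0, 3.7]
grip_width: 0.0087
```

Call:
jog_arm:
  rows:
    - [[0, 0.5, 0.17], 0]
    - [[0, 0, 0], 0]
    - [[0, 0, 0], 0]
    - [[0, -0.5, -0.17], 0]
    - [[0, -0.8, -0.25], 0]
    - [[0, -0.8, -0.22], 0]
    - [[0, 0, 0], 0]
    - [[0, 0, 0], 0]

```text
clock: 6.65
tcp_pos: [0.6618, 0.0893, 0.2109]
tcp_rot: [0.726, 0.687, 0.001, 0.0]
wrist_force: [-0.3, 2.0, 7.0]
grip_width: 0.009
```

```bash
python3 - <<'E'
from h import *
s=ctrl.sense(); print(s["tcp_pos"],s["clock"],s["wrist_force"])
a=cam("side"); cv2.imwrite("pics/s2.png",a["image"])
E
```

```text
[0.66182187 0.08929436 0.21093721] 6.65 [-0.2699703   2.03849862  7.01361651]
```

View pics/s2.png

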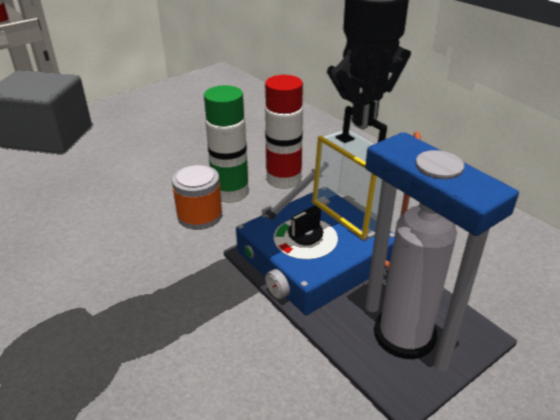

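The guard is up (yellow rim u 315–375, v 135–235), and the stay has risen from (270,215) to (325,168). Letting the guard back onto it.

Call:
jog_arm:
  rows:
    - [[0, -0.2, -0.04], 0]
    - [[0, -0.2, -0.04], 0]
    - [[0, -0.2, -0.04], 0]
    - [[0, 0, 0], 0]
    - [[0, 0, 0], 0]

```text
clock: 7.12
tcp_pos: [0.6566, 0.0895, 0.2122]
tcp_rot: [0.727, 0.687, 0.001, 0.001]
wrist_force: [1.8, 1.8, 6.3]
grip_width: 0.0088
```

Call:
jog_arm:
  rows:
    - [[0, -0.2, -0.02], 0]
    - [[0, -0.2, -0.02], 0]
    - [[0, 0, 0], 0]
    - [[0, 0, 0], 0]

```text
clock: 7.45
tcp_pos: [0.6534, 0.0896, 0.213]
tcp_rot: [0.727, 0.687, 0.002, 0.001]
wrist_force: [6.4, 2.0, 7.2]
grip_width: 0.0086
```

It pushes back at +6 N, so the stay is carrying it. Releasing and rising.

Call:
jog_arm:
  rows:
    - [[0, 0.2, 0.2], 0]
    - [[0, 0, 0], 0]
    - [[0, 0, 0], 0]
    - [[0, 0, 0], 0]
    - [[0, 0, 0], 0]
  fingers: 120

```text
clock: 7.87
tcp_pos: [0.6534, 0.0891, 0.209]
tcp_rot: [0.727, 0.687, -0.001, -0.0]
wrist_force: [0.9, 0.2, 0.6]
grip_width: 0.0452
```

Call:
jog_arm:
  rows:
    - [[0, 0, -1], 0]
    - [[0, 0, -2], 0]
    - [[0, 0, -3], 0]
    - [[0, 0, -3], 0]
    - [[0, -2, 0], 0]
    - [[0, 0, 0], 0]
    - [[0, 0, 0], 0]

```text
clock: 8.45
tcp_pos: [0.6337, 0.0906, 0.3007]
tcp_rot: [0.727, 0.687, 0.001, -0.0]
wrist_force: [-0.1, -0.2, -0.2]
grip_width: 0.0455
```

Call:
jog_arm:
  rows:
    - [[0, -3.6, 0], 0]
    - [[0, -3.6, 0], 0]
    - [[0, 0, 0], -0.12]
    - [[0, 0, 0], -0.12]
    - [[0, 0, 0], -0.12]
    - [[0, 0, 0], -0.12]
    - [[0, 0, 0], -0.12]
    - [[0, 0, 0], -0.12]

```text
clock: 9.12
tcp_pos: [0.562, 0.0946, 0.2991]
tcp_rot: [0.435, 0.9, -0.0, -0.0]
wrist_force: [-0.6, 0.5, 0.4]
grip_width: 0.0453
```

Call:
jog_arm:
  rows:
    - [[0, 0, 0], -0.12]
    - [[0, 0, 0], -0.12]
    - [[0, 0, 0], -0.12]
    - [[0, 0, 0], -0.12]
    - [[0, 0, 0], -0.12]
    - [[0, 0, 0], -0.12]
    - [[0, 0, 0], -0.12]
    - [[0, 0, 0], 0]

```text
clock: 9.78
tcp_pos: [0.562, 0.0945, 0.2991]
tcp_rot: [0.031, 1.0, -0.0, -0.0]
wrist_force: [0.1, -0.0, 0.1]
grip_width: 0.0451
```

```bash
python3 - <<'E'
from h import *
s=ctrl.sense(); print(s["tcp_pos"],s["tcp_rot"],s["clock"],s["wrist_force"])
w=cam("wrist"); np.savez("w2.npz",**w); cv2.imwrite("pics/w2.png",w["image"])
P=pts(w);im=w["image"]
d=np.hypot(P[...,0]-.562,P[...,1]-.0938)
dark=im.max(-1)<80
m=(d<.05)&(abs(P[...,2]-.108)<.004)
q=P[m]; print(len(q),q.mean(0)); r=cv2.minAreaRect((q[:,:2]*1000).astype(np.float32)); print(r,cv2.boxPoints(r))
wm=m&(im.min(-1)>130); print(wm.sum(), P[wm].mean(0) if wm.any() else '')
disc=(d<.05)&dark&(abs(P[...,2]-.075)<.004); r=cv2.minEnclosingCircle((P[disc][:,:2]*1000).astype(np.float32)); print(r)
print(proj(w,[.562,.0938,.108]))
E
```

```text
[0.56204048 0.09446982 0.29909219] [ 3.05966995e-02  9.99531677e-01 -2.29011726e-04 -4.64366521e-04] 9.7833 [ 0.06664374 -0.02108499  0.13363022]
441 [0.55922373 0.09486438 0.1069859 ]
((559.9564819335938, 94.59148406982422), (12.996146202087402, 45.45649719238281), 86.81199645996094) [[536.90204   89.36745 ]
 [582.28815   86.83949 ]
 [583.0109    99.81552 ]
 [537.6248   102.343475]]
53 [0.55013004 0.09447535 0.10779261]
((560.1349487304688, 94.6156997680664), 24.62160873413086)
[275.89020156 194.59721005]
```

View pics/w2.png

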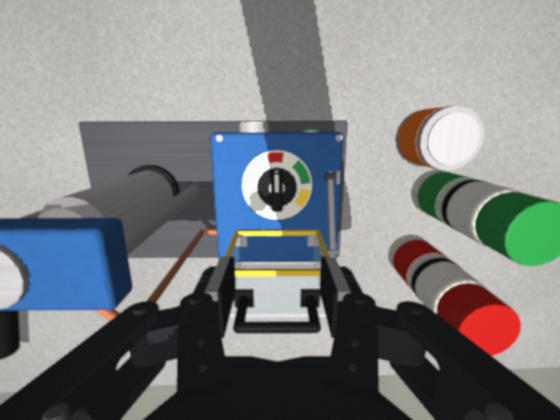

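The knob bar is at (277,187), with the white line pointing up, towards the front. Measured centre is (0.560, 0.0946) and its angle is about 0 relative to the station. The guard stands on the stay. Descending to the knob.

Call:
jog_arm:
  rows:
    - [[0.1, 0, 3], 0]
    - [[0, 0, 3.5], 0]
    - [[0, 0, 3.5], 0]
    - [[0, 0, 3.5], 0]
    - [[0, 0, 3], 0]
    - [[0, 0, 2.5], 0]
    - [[0, 0, 1.8], 0]
    - [[0, 0, 0], 0]

```text
clock: 10.5
tcp_pos: [0.5584, 0.094, 0.0875]
tcp_rot: [0.036, 0.999, -0.001, -0.003]
wrist_force: [-0.3, 0.2, -0.3]
grip_width: 0.0452
```

Call:
jog_arm:
  rows:
    - [[0, 0, 0.7], 0]
    - [[0, 0, 0.2], 0]
    - [[0, 0, 0], 0]
    - [[0, 0, 0], 0]

```text
clock: 10.83
tcp_pos: [0.5616, 0.0948, 0.0836]
tcp_rot: [0.034, 0.999, 0.0, 0.001]
wrist_force: [-0.3, -0.2, -0.1]
grip_width: 0.0452
```

Call:
jog_arm:
  rows:
    - [[0.05, 0, 0.15], 0]
    - [[0, 0, 0], 0]
    - [[0, 0, 0], 0]

```text
clock: 11.08
tcp_pos: [0.5606, 0.0947, 0.0814]
tcp_rot: [0.033, 0.999, 0.0, 0.0]
wrist_force: [0.1, 0.2, 0.4]
grip_width: 0.0454
```

Call:
jog_arm:
  rows:
    - [[0, 0, 0], 0]
    - [[0, 0, 0], 0]
    - [[0, 0, 0], 0]
    - [[0, 0, 0], 0]
    - [[0, 0, 0], 0]
    - [[0, 0, 0], 0]
  fingers: 255
  grip_force: 40

```text
clock: 11.58
tcp_pos: [0.5604, 0.0939, 0.0812]
tcp_rot: [0.034, 0.999, -0.0, -0.0]
wrist_force: [-2.7, -4.0, 4.7]
grip_width: 0.013
```

Call:
jog_arm:
  rows:
    - [[0, 0, 0.2], 0]
    - [[0, 0, 0.2], 0]
    - [[0, 0, 0], 0]
    - [[0, 0, 0], 0]

```text
clock: 11.92
tcp_pos: [0.5604, 0.0939, 0.0771]
tcp_rot: [0.034, 0.999, -0.0, -0.0]
wrist_force: [-3.5, -4.9, 6.5]
grip_width: 0.0135
```

```bash
python3 - <<'E'
from h import *
s=ctrl.sense(); print(s["tcp_pos"],s["tcp_rot"],s["clock"],s["wrist_force"],s["moment"])
E
```

```text
[0.560376   0.0939129  0.07710214] [ 3.36811015e-02  9.99432565e-01 -3.34609529e-04 -1.37758711e-04] 11.9167 [-3.53014856 -4.91061934  6.5272629 ] [-0.96957014  0.62191439 -0.09025894]
```

Call:
jog_arm:
  rows:
    - [[0, 0, 0.15], 0]
    - [[0, 0, 0], 0]
    - [[0, 0, 0], 0]

```text
clock: 12.17
tcp_pos: [0.5604, 0.0939, 0.0757]
tcp_rot: [0.034, 0.999, -0.0, -0.0]
wrist_force: [-3.1, -4.9, 7.1]
grip_width: 0.0134
```

Call:
jog_arm:
  rows:
    - [[0, 0, 0], 0.05]
    - [[0, 0, 0], 0.05]
    - [[0, 0, 0], 0]

```text
clock: 12.42
tcp_pos: [0.5604, 0.094, 0.0757]
tcp_rot: [0.085, 0.996, -0.0, -0.0]
wrist_force: [-2.1, -4.2, 7.3]
grip_width: 0.0131
```

```bash
cat > st.py <<'E'
from h import *
s=ctrl.sense(); q=s["tcp_rot"]; a=2*np.arctan2(q[0],q[1]); print("tcp",s["tcp_pos"].round(4),"turn",round(a,3),"t",s["clock"],"F",s["wrist_force"].round(1),"M",s["moment"].round(3),"w",s["grip_width"])
E
python3 st.py
```

```text
tcp [0.5604 0.094  0.0757] turn 0.171 t 12.4167 F [-2.1 -4.2  7.3] M [-0.927  0.728 -0.019] w 0.013123650752681787
```

Call:
jog_arm:
  rows:
    - [[0, 0, 0], 0.1]
    - [[0, 0, 0], 0.1]
    - [[0, 0, 0], 0.1]
    - [[0, 0, 0], 0.1]
    - [[0, 0, 0], 0.1]
    - [[0, 0, 0], 0.08]
    - [[0, 0, 0], 0]
    - [[0, 0, 0], 0]

```text
clock: 13.08
tcp_pos: [0.5609, 0.0947, 0.076]
tcp_rot: [0.365, 0.931, 0.0, 0.0]
wrist_force: [-2.5, -3.2, 6.7]
grip_width: 0.0131
```

```bash
python3 st.py
```

```text
tcp [0.5609 0.0947 0.076 ] turn 0.747 t 13.0833 F [-2.5 -3.2  6.7] M [-0.575  0.422 -0.011] w 0.013063877737399605
```

Call:
jog_arm:
  rows:
    - [[0, 0, -0.1], 0]
    - [[0, 0, 0], 0]
    - [[0, 0, 0], 0]

```text
clock: 13.33
tcp_pos: [0.5608, 0.0947, 0.0768]
tcp_rot: [0.365, 0.931, 0.0, 0.0]
wrist_force: [-1.8, -2.6, 7.2]
grip_width: 0.0131
```

Call:
jog_arm:
  rows:
    - [[0, 0, -0.05], 0]
    - [[0, 0, 0], 0]
    - [[0, 0, 0], 0]

```text
clock: 13.58
tcp_pos: [0.5608, 0.0947, 0.077]
tcp_rot: [0.365, 0.931, 0.0, 0.0]
wrist_force: [0.3, -1.9, 2.0]
grip_width: 0.0135
```

Call:
jog_arm:
  rows:
    - [[0, 0, -0.05], 0]
    - [[0, 0, 0], 0.02]
    - [[0, 0, 0], 0.02]
    - [[0, 0, 0], 0]

```text
clock: 13.92
tcp_pos: [0.5606, 0.0947, 0.0773]
tcp_rot: [0.384, 0.923, 0.0, 0.0]
wrist_force: [2.5, 0.5, -3.6]
grip_width: 0.0135
```

Call:
jog_arm:
  rows:
    - [[0, 0, 0], 0.02]
    - [[0, 0, 0], 0.02]
    - [[0, 0, 0], 0]

```text
clock: 14.17
tcp_pos: [0.5607, 0.0948, 0.0775]
tcp_rot: [0.403, 0.915, 0.0, 0.0]
wrist_force: [3.2, 0.2, -5.7]
grip_width: 0.0133
```

```bash
python3 st.py
```

```text
tcp [0.5607 0.0948 0.0775] turn 0.829 t 14.1667 F [ 3.2  0.2 -5.7] M [-0.105 -0.872 -0.115] w 0.013306688091447296
```

Call:
jog_arm:
  rows:
    - [[0, 0, 0.03], 0.02]
    - [[0, 0, 0], 0.02]
    - [[0, 0, 0], 0]

```text
clock: 14.42
tcp_pos: [0.5607, 0.0948, 0.0774]
tcp_rot: [0.421, 0.907, 0.0, 0.0]
wrist_force: [3.5, 0.3, -1.4]
grip_width: 0.0134
```

Call:
jog_arm:
  rows:
    - [[0, 0, 0], 0.02]
    - [[0, 0, 0], 0.02]
    - [[0, 0, 0], 0]

```text
clock: 14.67
tcp_pos: [0.5607, 0.0948, 0.0775]
tcp_rot: [0.439, 0.899, 0.0, 0.0]
wrist_force: [2.6, 1.0, -0.4]
grip_width: 0.0133
```

Call:
jog_arm:
  rows:
    - [[0, 0, -0.02], 0.02]
    - [[0, 0, 0], 0.02]
    - [[0, 0, 0], 0]

```text
clock: 14.92
tcp_pos: [0.5608, 0.0948, 0.0778]
tcp_rot: [0.457, 0.89, 0.0, 0.0]
wrist_force: [3.5, -0.3, 1.7]
grip_width: 0.013
```

Call:
jog_arm:
  rows:
    - [[0, 0, 0], 0.02]
    - [[0, 0, 0], 0.02]
    - [[0, 0, 0], 0]

```text
clock: 15.17
tcp_pos: [0.5609, 0.0948, 0.0781]
tcp_rot: [0.475, 0.88, 0.0, 0.0]
wrist_force: [2.9, 0.9, 5.3]
grip_width: 0.0135
```

```bash
python3 st.py
```

```text
tcp [0.5609 0.0948 0.0781] turn 0.989 t 15.1667 F [2.9 0.9 5.3] M [ 0.146 -0.836 -0.027] w 0.013520121247663991
```

Fz has jumped to +5 N and z is rising, so the knob may be over the click. I'll let it up a little to test.

Call:
jog_arm:
  rows:
    - [[0, 0, -0.07], 0]
    - [[0, 0, 0], 0]
    - [[0, 0, 0], 0]

```text
clock: 15.42
tcp_pos: [0.5609, 0.0948, 0.0788]
tcp_rot: [0.474, 0.881, 0.0, 0.0]
wrist_force: [3.3, 1.0, 5.5]
grip_width: 0.0134
```

```bash
python3 st.py
```

```text
tcp [0.5609 0.0948 0.0788] turn 0.988 t 15.4167 F [3.3 1.  5.5] M [ 0.159 -0.875 -0.026] w 0.013440247483154791
```

Call:
jog_arm:
  rows:
    - [[0, 0, -0.1], 0]
    - [[0, 0, -0.05], 0]
    - [[0, 0, 0], 0]
    - [[0, 0, 0], 0]

```text
clock: 15.75
tcp_pos: [0.5609, 0.0948, 0.0803]
tcp_rot: [0.474, 0.881, 0.001, 0.0]
wrist_force: [3.5, 1.0, 4.7]
grip_width: 0.0133
```

```bash
python3 st.py
```

```text
tcp [0.5609 0.0948 0.0803] turn 0.988 t 15.75 F [3.5 1.  4.7] M [ 0.179 -0.863  0.008] w 0.013269930347110383
```

Call:
jog_arm:
  rows:
    - [[0, 0, -0.1], 0]
    - [[0, 0, -0.05], 0]
    - [[0, 0, 0], 0]
    - [[0, 0, 0], 0]

```text
clock: 16.08
tcp_pos: [0.5608, 0.0948, 0.0814]
tcp_rot: [0.474, 0.881, 0.0, 0.0]
wrist_force: [6.0, 1.2, 1.9]
grip_width: 0.0132
```

```bash
python3 st.py
```

```text
tcp [0.5608 0.0948 0.0814] turn 0.987 t 16.0833 F [6.  1.2 1.9] M [ 0.26  -1.313 -0.034] w 0.013215950578710998
```

Call:
jog_arm:
  rows:
    - [[0, 0, 0], 0]
    - [[0, 0, 0], 0]
    - [[0, 0, 0], 0]
    - [[0, 0, 0], 0]
    - [[0, 0, 0], 0]
  fingers: 120

```text
clock: 16.5
tcp_pos: [0.5599, 0.0945, 0.0808]
tcp_rot: [0.474, 0.881, -0.0, -0.0]
wrist_force: [-0.4, -0.3, 0.8]
grip_width: 0.045
```

Call:
jog_arm:
  rows:
    - [[0, 0, -1], 0]
    - [[0, 0, -3], 0]
    - [[0, 0, -3.5], 0]
    - [[0, 0, -3.5], 0]
    - [[0, 0, -3.5], 0]
    - [[0, 0, -3.5], 0]
    - [[0, 0, -3], 0]
    - [[0, 0, 0], 0]

```text
clock: 17.17
tcp_pos: [0.5627, 0.0943, 0.298]
tcp_rot: [0.474, 0.881, 0.003, 0.003]
wrist_force: [0.9, 0.4, -0.3]
grip_width: 0.0452
```

```bash
python3 st.py; python3 - <<'E'
from h import *
w=cam("wrist"); cv2.imwrite("pics/w3.png",w["image"])
P=pts(w)
d=np.hypot(P[...,0]-.561,P[...,1]-.0942)
m=(d<.03)&(P[...,2]>.098)&(P[...,2]<.115)
q=P[m]; print(len(q),q.mean(0),np.median(q[:,2])); r=cv2.minAreaRect((q[:,:2]*1000).astype(np.float32)); print(r)
b=cv2.boxPoints(r); e=max([b[1]-b[0],b[2]-b[1]],key=np.linalg.norm); print(b,np.arctan2(e[1],e[0]))
a=cam("side"); np.savez("s3.npz",**a); cv2.imwrite("pics/s3.png",np.vstack([a["image"][60:260,150:450],w["image"][80:280,150:450]]))
E
```

```text
tcp [0.5627 0.0943 0.298 ] turn 0.988 t 17.1667 F [ 0.9  0.4 -0.3] M [ 0.014 -0.022 -0.021] w 0.045220134825781994
454 [0.55946897 0.09610814 0.10679724] 0.1070228067276495
((559.7520751953125, 95.25288391113281), (12.95772647857666, 45.49209213256836), 33.603187561035156)
[[541.7674   110.6122  ]
 [566.9444    72.722275]
 [577.73676   79.89357 ]
 [552.55975  117.78349 ]] -0.9843108
```

View pics/s3.png

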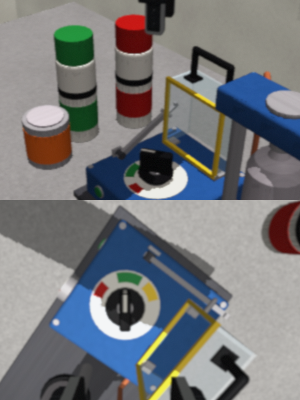

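The knob points into the green arc at 0.93 rad. Its top measures 107.0 mm, the same as when it was locked at the start. The guard stands on the stay, and the cans and tin are where they were. Handing in.

Call:
jog_arm:
  rows:
    - [[0, 0, 0], 0]
    - [[0, 0, 0], 0]
    - [[0, 0, 0], 0]
    - [[0, 0, 0], 0]

```text
clock: 17.6
tcp_pos: [0.56, 0.0946, 0.2903]
tcp_rot: [0.474, 0.881, -0.001, -0.0]
wrist_force: [-0.2, -0.1, 0.9]
grip_width: 0.0452
```

```bash
python3 -c "
from h import *
print(ctrl.job_done())"; python3 st.py
```

```text
the job is handed in; nothing more can be done
None
the job is handed in; nothing more can be done
```

The guard is standing on its stay and the knob is locked in the green arc. The job was handed in about 18 s into the 72 s allowed; no verdict was reported.

**What I did**
- **Guard:** I swung it up by the handle to about 1.75 rad and let it back until it pushed back at about 6 N, then released it. About 25 N built up along the arc partway through the swing; I eased the path outward and it dropped to 9 N.
- **Knob:** I pushed it down about 5.5 mm, turned it clockwise out of the red arc and let it rub lightly along its track. The click came at about 0.93 rad, where I let it spring up and released it.

**Last checks**
- **Knob:** the wrist camera puts it at 0.93 rad, inside the green arc. Its top measured 107.0 mm, the same as when it was locked at the start, so it is fully up.
- **Scene:** the guard stands on the raised stay, and the cans and tin look unmoved. I judged these by eye from the pictures rather than measuring them.
- **Robot:** it touches nothing, with the gripper about 20 cm above the knob.

No check failed or disagreed. I did not twist the knob against the lock to test it, so as not to risk forcing it.

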